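Shut the garlic box and snap its latch over

TASK

The garlic box on the worktop stands open: push its wooden lid fully shut, then push the red-tipped latch lever over the lid until it snaps into its locked position. Only push with the fingertips: do not grip or lift anything, do not tip the box or shove it out of its place, leave the spice jar, the small tub and the mug where they stand, and finish clear of everything.

Things in the scene. Friction and masses are not known exactly. Their poses are not given: they have to be found in the camera images.
- box: White stoneware box, open at the top, 120 (its x) x 130 (its y) x 80 mm high, about 2 kg with lid and contents, standing loose on the worktop with two garlic bulbs inside. Origin: centre of its underside. Its -x side is the front and carries the latch; the wooden lid is hinged along the top of its +x (back) side; z is up. Pushed sideways with less than about 8 N it stays where it is.
- box_hinge (a point): Middle of the lid's hinge line, at the top of the back of the box, 80 mm up (box frame: x +64, y 0, z +80 mm). The hinge line runs along the box's y axis.
- lid (a joint): Opening angle of the lid in rad: 0 = fully shut (lying level on the rim), up to 1.5 = nearly upright; it starts partly open and, having a stiff hinge, stays wherever it is left. It rises at the front. Pushing it shut near its front edge takes under 3 N.
- lid_front (a point): Middle of the front edge of the wooden lid, on its outer (upper) face, 126 mm from the hinge line. The lid is a flat board 122 mm deep, 134 mm wide, 10 mm thick with no handle; shut, its upper face is 90 mm above the worktop.
- latch (a joint): Swing of the latch lever in rad about its pivot, parallel to the box's y axis: 0 = open, the lever leaning 0.5 rad forward from upright, away from the lid; 0.5 = upright; 1.5 = locked, the lever leaning over the lid with its rubber foot just on the lid. A spring throws it away from 0.75, so left alone it rests at 0 or at 1.5; once pushed past 0.75 it snaps to 1.5 by itself. If the lid is not shut the lever strikes it.
- latch_pivot (a point): Latch lever's pivot, 16 mm in front of the box's front wall (box frame: x -76, y 0, z +88 mm).
- latch_tip (a point): Free end of the latch lever, 70 mm from its pivot. The lever is a 24 mm wide, 5 mm thick steel strip whose last 28 mm is a red plastic grip 32 mm wide and 10 mm thick. Open, the tip is 34 mm in front of the pivot and 149 mm above the worktop; upright 158 mm. Pushing it at half its length or above takes under 5 N.
- jar: Bystander: spice jar with yellow cap, 45 mm across, 100 mm tall, standing behind the box. Origin: centre of its underside.
- tub: Bystander: small round tub with a cream lid and red band, 63 mm across, 34 mm tall, standing near the front of the box. Origin: centre of its underside.
- mug: Bystander: small white mug, 60 x 87 x 50 mm high, standing to the left of the multicooker. Origin: centre of its underside.

How it is judged:
By the outcome, as a careful person would: the job done as asked, in the order asked, and still so for the second after the job is handed in, with the robot touching nothing.
It also fails if it takes over 54 s, if anything falls off the work surface, if the arm or the gripper's body presses on something with over 40 N, if the wrist force passes 120 N, or if a joint passes its speed limit or range.

ROBOT

A 6-joint arm with a two-finger parallel gripper is mounted at the origin on a cart in front of the work surface, level with it; the furniture and walls round the work are solid. World frame = base frame: x ahead of the robot, y to its left, z up, the work surface at z = 0. Lengths are in mm, angles in rad, forces in N, time in s.
With the tool pointing down it reaches from about 300 to 775 mm from the base axis. Payload 14.6 kg.
Tool frame: the origin (TCP) lies on the centre line of the jaws, within the pads' length; the fingertips stand 19 mm ahead of it and the grasp point (between the pads) is the TCP (bot.tip_reach is the distance from the TCP to the fingertips, in mm); z points along the fingers, y is the line along which they close (so a half turn about z gives the same grasp; the last joint's range is limited). The gripper opens to 85 mm and grips with 20 to 120 N. Pads are 22 mm wide; open, the fingers measure 114 mm over their backs; the gripper's body (76 mm by 85 mm) begins 54 mm behind the grasp point. The pads swing forward as they close: fully open they stand 13 mm farther back than shut.
Start: joints at [-1.342, 0.3, 1.521, -0, 1.321, -0.067], TCP at [160.321, -526.105, 250.281] pointing down, gripper open.
Joint ranges: [-3.03, 3.03], [-0.79, 2.21], [0.23, 2.52], [-1.04, 4.18], [0, 3.07], [-2.55, 2.55]. Speed limits (rad/s): [2.22, 2.22, 2.57, 3.14, 3.14, 3.14].

INTERFACE

Orientations are given as a unit quaternion [w, x, y, z].
In Python, from rig import bot gives the robot as it stands. Calls block until the motion is done:
- bot.move_to(position, orientation): joint-space move of the TCP to a pose.
- bot.servo_line(position, attitude=None, speed=150, until_force=None): straight line of the TCP; attitude=None keeps the orientation; speed is the mean speed in mm/s. With until_force (N) it stops when the force on the tool has changed by that much, and returns True; else False.
- bot.move_joints(angles): joint-space move.
- bot.move_gripper(opening, grip_force=None): finger opening in mm; grip_force is the grip in N (None keeps the last); returns when the fingers have stopped.
- bot.dwell(seconds).
- bot.ik(position, orientation): joint angles nearest the present ones, or None.
- bot.read_state(): the state.
- bot.read_camera(name): name is "side" or "top" or "wrist"; returns a dict with "image" (384x512x3 uint8, blue, green, red), "depth" (384x512 float32, mm along the optical axis (not along the pixel's ray), 0 where there is no reading), "fovy" (degrees; the focal length in pixels is half the picture's height over the tangent of half this angle, whatever the lens; pixels are square), "cx", "cy" (the principal point, pixels), "eye" and "attitude" of the camera in the world; the wrist camera has in their place "mount" (4x4, takes a point from camera to tool coordinates, whose origin is the TCP and whose axes are the flange's). Camera axes: x right, y down, z forward; pixel columns grow to the right and rows downward; lengths in mm; the calibration is good to about 2 mm. A picture is of the moment at which its call begins: read the wrist's pose just before it.
A pose or a line that the arm cannot do raises bot.MotionError and nothing moves.
- bot.finish_job(): hands the job in; it is judged then, once.
The state is a dict: "clock": time; "joint_positions": joint angles; "qvel": joint speeds; "effort": joint torques, N m; "ee_pos": TCP position; "tool_rot": TCP orientation; "ft_force": force on the tool from outside, world axes, zero at the start; "moment": the same for the moment, N m; "grip_width": finger opening in mm; "grip_force": force on a finger pad.
Only numpy, scipy, OpenCV 4.12 (cv2) and the standard library are available. Lean on these libraries where they do the work, as an engineer would, in place of code of your own. Each camera call takes 0.05 s, during which the arm holds its last target. There are 200 camera calls.

## Working session

There is one attempt and no reset: what is moved stays moved. The work goes in short steps, each a Python script; the robot and the scene stay as the last script left them, time stands still between calls to the robot, and variables do not carry over. Pictures are saved under pics/ and viewed, at most 10 in all, crops included, and the job is handed in when it is done.

```bash
mkdir -p pics; ls
cat > h.py <<'E'
import numpy as np, cv2
from scipy.spatial.transform import Rotation as R
from rig import bot
def rot(a):
    a=np.asarray(a,float)
    return a if a.shape==(3,3) else R.from_quat(a,scalar_first=True).as_matrix()
def cloud(c):
    d=c["depth"]; f=d.shape[0]/2/np.tan(np.radians(c["fovy"])/2)
    v,u=np.mgrid[:d.shape[0],:d.shape[1]]
    p=np.stack([(u-c["cx"])/f*d,(v-c["cy"])/f*d,d],-1)
    w=p@rot(c["attitude"]).T+np.array(c["eye"]); w[d==0]=np.nan
    return w
E
python3 - <<'E'
from h import *
for n in("side","top"):
    c=bot.read_camera(n); cv2.imwrite(f"pics/{n}0.png",c["image"]); np.save(n+"w.npy",cloud(c)); print(n,c["eye"],c["attitude"],c["fovy"])
    np.savez(n+".npz",**{k:np.array(v) for k,v in c.items()})
print(bot.read_state())
E
```

```text
pics
side [ 573.91389134 -718.36085291  523.2506839 ] [-0.51277732  0.85815327  0.02226183 -0.01169584] 53.53918164098131
top [ 365.44143805   39.44798058 1231.11520095] [ 0.04673024 -0.70158432  0.70879123 -0.05666312] 47.88393674533776
{'clock': 0.1, 'joint_positions': array([-1.34159233e+00,  3.00436599e-01,  1.52154168e+00,  7.42928846e-06,
        1.32066733e+00, -6.65961343e-02]), 'qvel': array([-0.00073865, -0.00336837, -0.0008765 , -0.00141738, -0.00147322,
       -0.0003419 ]), 'effort': array([ 1.44068807e-03, -5.44378459e+01, -3.62369084e+01, -8.74932698e-05,
        3.05301328e-03, -1.46092606e-05]), 'ee_pos': array([ 160.2854498 , -525.92737609,  249.7568892 ]), 'tool_rot': array([-5.25029012e-04,  9.89082706e-01,  1.47360519e-01, -3.91707423e-05]), 'ft_force': array([-0.34515996, -0.51369432,  0.0781114 ]), 'moment': array([ 0.00485594,  0.02780581, -0.00013386]), 'grip_force': 0.0, 'grip_width': 85.44635948041106}
```

View pics/side0.png

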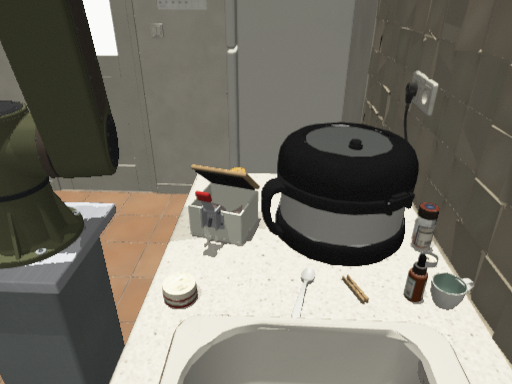

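View pics/top0.png

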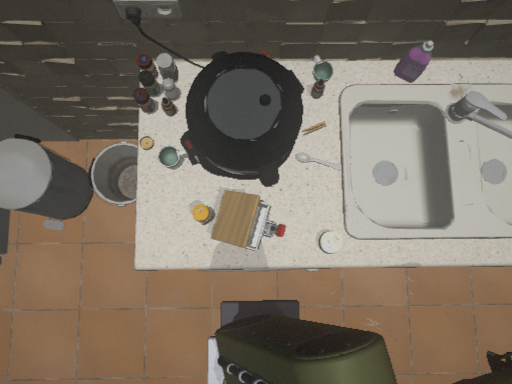

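The side view shows the box at about (225,210) with the lid partly open and the red tip at (204,197). In the top view the lid covers (213–260, 190–247), the red tip is at (281,230), the jar at (201,213) and the tub at (331,242). I'll enlarge the box and measure it.

Run:
```python
from h import *
t=cv2.imread("pics/top0.png"); s=cv2.imread("pics/side0.png")
a=cv2.resize(t[170:270,180:310],None,fx=6,fy=6,interpolation=cv2.INTER_CUBIC)[:600,:780]
cv2.imwrite("pics/topc.png",a)
W=np.load("topw.npy"); S=np.load("sidew.npy")
# red tip
for n,im,w in(("top",t,W),("side",s,S)):
    b,g,r=[im[...,i].astype(int) for i in range(3)]
    m=(r>120)&(g<60)&(b<60)&np.isfinite(w[...,2])&(w[...,2]>90)&(w[...,2]<180); p=w[m]; print(n,"red",len(p),np.median(p,0),p.min(0),p.max(0))
    print(np.argwhere(m).min(0),np.argwhere(m).max(0))
# lid: wooden in top
b,g,r=[t[...,i].astype(int) for i in range(3)]
m=np.zeros(b.shape,bool); m[185:252,205:265]=1
m&=(r-b>40)&(W[...,2]>70); p=W[m]
for _ in range(3):
    c=p.mean(0); n=np.linalg.svd(p-c,full_matrices=False)[2][2]; n*=np.sign(n[2]); p=p[abs((p-c)@n)<5]
print("lid",len(p),c,n,"angle",np.arccos(n[2]))
h=np.array([n[0],n[1],0])/np.hypot(n[0],n[1]); print("n horiz dir (toward back if opened)",h)
rect=cv2.minAreaRect(p[:,:2].astype(np.float32)); print(rect, cv2.boxPoints(rect))
B=cv2.boxPoints(rect)
for q in B:
    print(q, c[2]-((q-c[:2])@n[:2])/n[2])
for nm,(u,v) in dict(jar=(201,213),tub=(331,242)).items():
    print(nm,np.nanmedian(W[v-3:v+4,u-3:u+4].reshape(-1,3),0))
# pot height near box, counter z
print("counter",np.nanmedian(W[255:262,200:300,2]))
```

```text
top red 1 [424.21709595 -33.12785461 148.61783068] [424.21709595 -33.12785461 148.61783068] [424.21709595 -33.12785461 148.61783068]
[233 279] [233 279]
side red 36 [434.14689952 -44.84671865 148.80221765] [420.52146879 -49.13930334 144.88081843] [446.22109611 -40.03330799 151.18384366]
[192 196] [195 208]
lid 1753 [465.4645242   77.31294862 134.45339928] [0.18523531 0.61340097 0.76774158] angle 0.6954872573249726
n horiz dir (toward back if opened) [0.28908707 0.95730281 0.        ]
((470.1597595214844, 90.50102996826172), (118.43169403076172, 132.23663330078125), 73.93643951416016) [[390.2378    51.89242 ]
 [517.3113    15.302074]
 [550.0817   129.10963 ]
 [423.00824  165.69998 ]]
[390.2378   51.89242] 172.91376645918254
[517.3113    15.302074] 171.48888245281975
[550.0817  129.10963] 72.65365765887263
[423.00824 165.69998] 74.0785416652354
jar [481.11702854 167.12761119 101.68673418]
tub [ 404.14800463 -183.79483039   35.03513648]
counter 0.020062098470589262
```

View pics/topc.png

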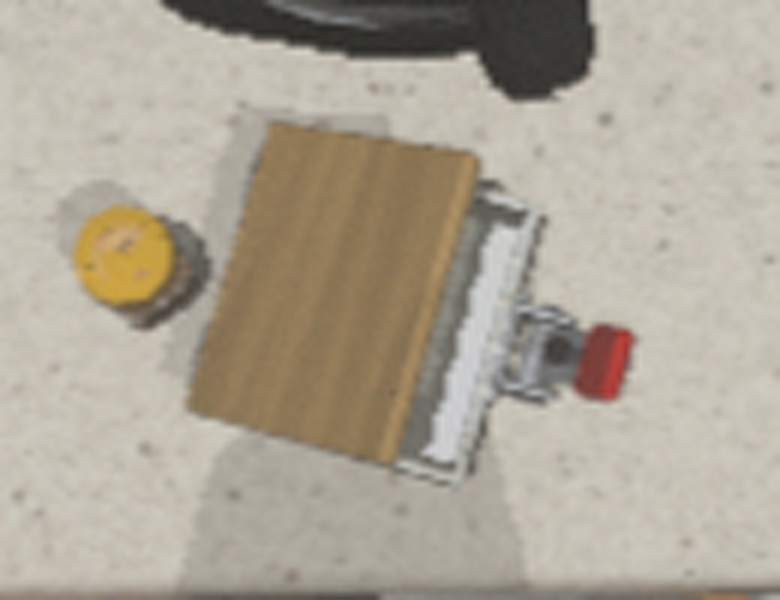

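The crop shows the lid's upper-face corners at about (268,125), (463,152), (380,458) and (188,408), and the red grip at (604,362). I'll refit the plane without the jar and intersect the corner rays with it.

Run:
```python
from h import *
W=np.load("topw.npy"); c=np.load("top.npz")
k=np.array([[268,125],[463,152],[380,458],[188,408]])/6+[180,170]-.5
m=cv2.fillConvexPoly(np.zeros(W.shape[:2],np.uint8),k.round().astype(int),1); m=cv2.erode(m,np.ones((5,5)))>0
p=W[m];p=p[np.isfinite(p[:,2])]; q=p.mean(0)
n=np.linalg.svd(p-q,full_matrices=False)[2][2]; n*=np.sign(n[2])
print(len(p),n,"angle",np.arccos(n[2]),"yawdir",n[:2]/np.hypot(*n[:2]),"rms",np.std((p-q)@n))
f=192/np.tan(np.radians(c["fovy"])/2)
d=np.c_[(k[:,0]-c["cx"])/f,(k[:,1]-c["cy"])/f,np.ones(4)]@rot(c["attitude"]).T; e=c["eye"]
P=e+d*((q-e)@n/(d@n))[:,None]; print(P.round(1))
b,a=(P[0]+P[3])/2,(P[1]+P[2])/2; print("back mid",b,"front mid",a,"depth",np.linalg.norm(b-a),np.linalg.norm(P[0]-P[3]))
w=P[0]-P[3]; w/=np.linalg.norm(w); print("hinge dir",w,"perp", -w[1],w[0])
# pot / handle: points above 60 within the neighbourhood
S=np.load("sidew.npy"); A=np.r_[W.reshape(-1,3),S.reshape(-1,3)]
for y0 in range(-120,200,40):
    s=A[(A[:,1]>y0)&(A[:,1]<y0+40)&(A[:,2]>20)&(A[:,0]>540)]; print(y0, s[:,0].min() if len(s) else None, np.max(s[:,2]) if len(s) else None)
```

```text
1377 [0.18666278 0.62020893 0.76190412] angle 0.7045484061407215 yawdir [0.28819779 0.9575709 ] rms 1.4915161584699033
[[542.2 107.1  91.6]
 [518.5  21.9 166.8]
 [392.8  57.1 168.9]
 [417.3 141.9  93.9]]
back mid [479.75557011 124.4694425   92.72675046] front mid [455.6507167   39.48124026 167.81483457] depth 115.94075578551576 129.64123615861067
hinge dir [ 0.96321215 -0.26815905 -0.01769412] perp 0.2681590454968273 0.9632121493124775
-120 663.1263324840442 383.13134590593904
-80 616.2149842619942 432.4573156979709
-40 549.7809520708483 498.6017304097929
0 554.6548549032098 502.92497419299497
40 582.7970535481254 501.6532611933578
80 540.0042683059186 500.4290643859246
120 594.260387397756 499.1143113808689
160 609.2415068907757 498.0035870295976
```

```bash
cat >> h.py <<'E'
E=np.array([.279,.9603,0]); E/=np.linalg.norm(E)
C=np.array([464.,61.5,0])
Q=R.from_matrix(np.c_[E,np.cross([0,0,-1],E),[0,0,-1]]).as_quat(scalar_first=True)
T=bot.tip_reach
def P(x,z): return C+E*x+np.array([0,0,z+T])   # fingertip at box x, height z
def st(): s=bot.read_state(); print(round(s["clock"],2),s["ee_pos"].round(1),s["ft_force"].round(2))
E
python3 - <<'E'
from h import *
print(T, bot.ik([130,-400,270],Q), bot.ik(P(0,240),Q), bot.ik(P(-150,128),Q))
bot.move_gripper(0); 
bot.move_to([130,-400,270],Q); st()
bot.move_to(P(1,230),Q); st()
print(bot.read_state()["joint_positions"].round(2))
c=bot.read_camera("side"); cv2.imwrite("pics/side1.png",cv2.resize(c["image"][60:290,120:420],None,fx=2.4,fy=2.4))
E
```

```text
19.0 [-1.34369425e+00 -1.11792392e-02  1.83016186e+00 -4.44089210e-16
  1.32261003e+00 -1.06094413e+00] [ 5.34996725e-02  1.08629491e-01  1.73054749e+00 -4.44089210e-16
  1.30241567e+00  3.36249790e-01] [-2.78286099e-01  1.59348488e-01  1.95716443e+00 -4.44089210e-16
  1.02507974e+00  4.46401896e-03]
1.81 [ 130.1 -400.3  270.1] [-0.05 -0.15 -0.58]
3.86 [464.4  61.8 249. ] [ 0.   -0.86  0.08]
[ 0.05  0.12  1.74 -0.    1.28  0.34]
```

View pics/side1.png

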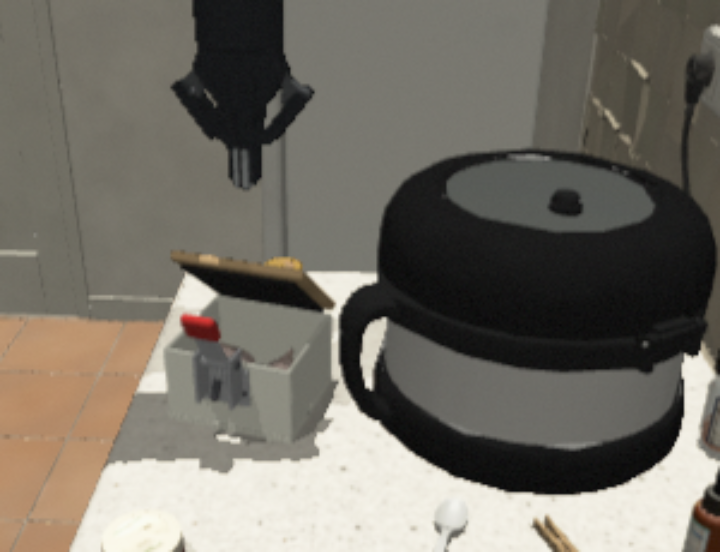

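The picture shows the closed fingertips at (243,185), centred above the lid and clear of the pot, with the latch at (200,327) still open. Next I push the lid shut along its arc.

Run:
```python
from h import *
r=108
def arc(t): return P(64-r*np.cos(t)+10*np.sin(t)+11*min(1,t/.3), 80+r*np.sin(t)+10*np.cos(t))
bot.servo_line(arc(.76)+[0,0,12],speed=80); st()
for t in np.arange(.7,.0,-.1):
    bot.servo_line(arc(t),speed=60); st()
print(bot.servo_line(arc(0)-[0,0,4],speed=15,until_force=8)); st()
c=bot.read_camera("side"); cv2.imwrite("pics/side2.png",cv2.resize(c["image"][100:290,120:370],None,fx=3,fy=3))
bot.servo_line(bot.read_state()["ee_pos"]+[0,0,110],speed=150); st()
c=bot.read_camera("side"); cv2.imwrite("pics/side3.png",cv2.resize(c["image"][100:290,120:370],None,fx=3,fy=3))
W=cloud(c); s=W[(abs((W-C)@E+10)<30)&(abs((W-C)@[E[1],-E[0],0])<50)&(W[...,2]<130)&(W[...,2]>60)]
print(len(s),np.percentile(s[:,2],[5,50,95]) if len(s) else 0)
```

```text
4.77 [465.2  65.  193.1] [-0.38 -0.68  0.3 ]
5.2 [463.6  60.3 176. ] [-0.68 -0.16  0.18]
5.53 [461.5  53.1 168. ] [ 0.61 -0.14  0.63]
5.87 [459.6  46.9 159.2] [ 0.18  0.57 -0.14]
6.2 [458.   41.6 149.9] [-0.5   0.14 -0.1 ]
6.53 [456.8  37.1 140.1] [ 0.23 -0.25  0.45]
6.89 [454.7  30.  129.9] [-0.46  0.    0.45]
7.25 [453.   24.1 119.4] [ 0.01  0.13 -0.08]
True
8.01 [452.2  20.6 108.9] [-1.44  0.49  7.17]
8.94 [451.8  20.6 218. ] [-0.1   0.56 -0.22]
460 [90.90500832 91.98613816 93.23843188]
```

View pics/side3.png

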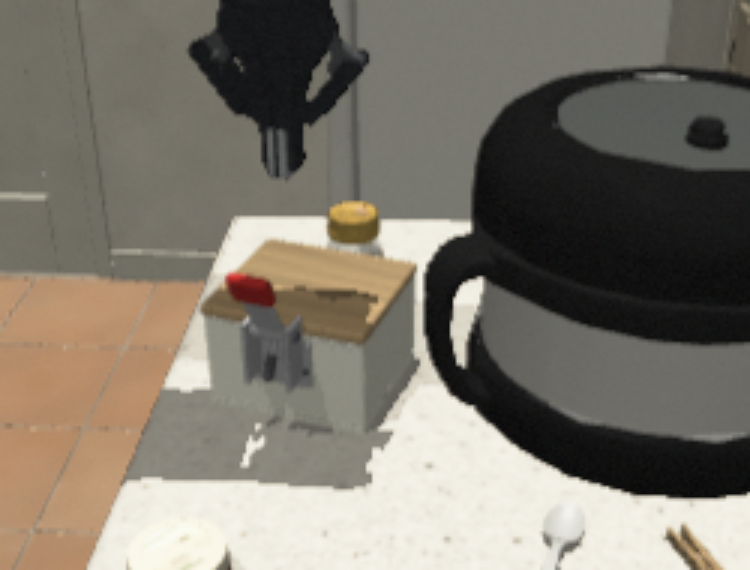

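The lid is shut: contact was at 89.9 mm, and the picture shows it lying level. The lever at (250,290) is still open. Now I push the latch from the front.

Run:
```python
from h import *
bot.servo_line(P(-155,199),speed=200); bot.servo_line(P(-155,128),speed=120); st()
bot.servo_line(P(-130,128),speed=60)
for x in range(-120,-64,6):
    hit=bot.servo_line(P(x,128),speed=40,until_force=7.5); st()
    if hit: print("stop",x); break
bot.servo_line(P(-155,128),speed=120); bot.servo_line(P(-155,210),speed=150); st()
c=bot.read_camera("side"); cv2.imwrite("pics/side4.png",cv2.resize(c["image"][100:290,120:370],None,fx=3,fy=3))
```

```text
10.44 [421.1 -87.1 147.6] [-0.7   0.13  0.17]
11.41 [430.6 -53.7 147.1] [ 0.62 -3.15  1.43]
11.71 [432.2 -47.9 147. ] [ 0.88 -2.01  2.68]
12.01 [433.9 -42.  146.9] [-0.79 -1.66  1.24]
12.31 [435.6 -36.2 146.9] [ 1.08 -1.52  0.1 ]
12.61 [437.2 -30.4 146.9] [ 0.86 -0.69  0.44]
12.91 [438.9 -24.7 147. ] [-0.55 -0.15  1.22]
13.21 [440.6 -18.9 146.9] [-0.35  0.28  0.71]
13.51 [442.3 -13.1 147. ] [-0.32 -0.03 -0.26]
13.81 [443.9  -7.4 147. ] [0.56 0.14 0.76]
14.11 [445.6  -1.7 147. ] [-0.45 -0.09  0.07]
15.7 [420.5 -87.  228.2] [-0.77  0.64 -0.99]
```

View pics/side4.png

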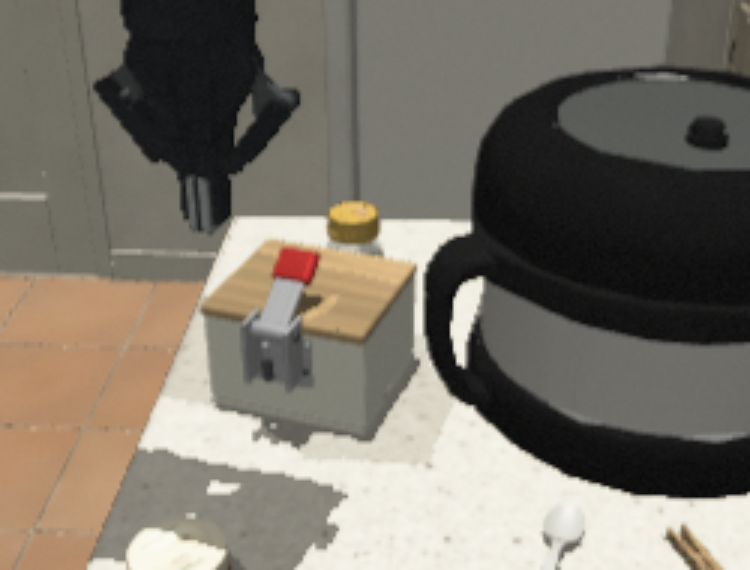

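The picture shows the lever lying over the lid with its red grip at (296,265). The box's corners are where they were before. I'll check the tip by depth, then hand in.

Run:
```python
from h import *
bot.servo_line(P(-170,270),speed=150)
c=bot.read_camera("side"); W=cloud(c); b,g,r=[c["image"][...,i].astype(int) for i in range(3)]
m=(r>110)&(g<70)&(b<70)&(abs(W[...,2]-120)<30)
p=W[m]; x=(p-C)@E; print(len(p),x.max(),p[:,2].max(),np.median(p,0)); st()
if len(p)>5 and x.max()>-30: print(bot.finish_job())
```

```text
146 78.02542592437429 129.25387789719036 [459.71662367  27.62173712 121.24407318]
16.36 [ 416.2 -101.5  287.7] [ 0.49 -0.41 -0.24]
the job is handed in; nothing more can be done
None
```

The garlic box's lid is fully shut and the latch lever has snapped over it into its locked position. The box showed no visible movement in the camera image, the arm is clear of everything, and the job was handed in at about 16 s.

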